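# Tip a refill carton into the swab dispenser and shut its cover

## Task

Refill the swab dispenser without picking anything up: push the standing carton over from behind, high enough that it tips without first sliding along, so that it falls flat into the open end of the dispenser with its oval opening on top; then push it along until it is fully home against the end wall. Finally swing the dust cover over it and press it fully shut, leaving the jar, the cup and the timer where they stand.

Things in the scene. Friction and masses are not known exactly. Their poses are not given: they have to be found in the camera images.
- dispenser: Steel tray fixed to the worktop, open on top and at one short end (the mouth). Origin: centre of the underside of its bay. +x runs along the bay from the mouth (x = -70 mm) to the inner face of the end wall (x = +70 mm); z up. Floor 3 mm thick. The bay is 98 mm wide (y) between 3 mm side walls; side and end walls are 43 mm high.
- mouth (a point): Middle of the mouth's floor edge, at worktop height: x = -70 mm in the dispenser's frame. The worktop in front of it is bare.
- cover (a joint): Angle (rad) of the clear, white-edged dust cover, hinged along y over the end wall: 0 = shut, 1.57 = upright, 2.0 = leaning back away from the mouth. Starts at 1.65 to 1.95. The hinge is stiff: the cover stays where it is left (about 1 to 2 N at its free edge moves it), so it must be pushed all the way down. Plate 3 mm thick, 108 mm wide.
- cover_hinge (a point): Middle of the cover's hinge line: 76.5 mm along +x and 46 mm up in the dispenser's frame.
- cover_edge (a point): Middle of the cover's free edge on its outer face (upper when shut), 152 mm from the hinge; 49 mm above the worktop when shut. There a 31 mm lip turns down (towards the mouth side when open) and closes off the mouth when shut, so the cover shuts only if the carton is in.
- carton: White carton with grey bands, 34 x 74 x 130 mm (x, y, z), 0.1 to 0.18 kg, loose, standing on its small end. Origin: centre of the underside as it stands; z up as it stands; +x face towards the mouth, 18 to 32 mm in front of it, within 5 mm of the bay's centre line and 0.05 rad of square. The -x face carries the oval brown tear-out opening, which must end on top.
- carton_mid (a point): Centre of the carton. Pushed 100 mm or more above the worktop the carton tips about its lower +x edge; pushed below about half its height it tends to slide.
- carton_toe (a point): Middle of the carton's lower +x edge as it stands, the edge that it tips about. It stays close to the worktop or the tray floor all the time if the carton is only pushed.
- cotton_jar: Bystander: round jar of cotton buds, 77 mm across, 80 mm high; origin under its centre.
- cup: Bystander: specimen cup with white lid, 59 mm across, 68 mm high; origin under its centre.
- clock: Bystander: pocket timer lying on its back, 66 x 66 x 16 mm; origin under its centre.

How it is judged (in metres and radians):
On the way:
1. the carton has been tipped over towards the dispenser and lies flat in the mouth of its bay, opening on top, the cover still open (angle between carton's own x axis and vertical above 3 rad and x of carton_mid in the frame of dispenser above -0.07 m and height (world z) of carton_mid below 0.028 m and value of joint cover above 1 rad), for 0.2 s.
At the end, for the whole second after the job is handed in: The carton lies flat on the tray floor between the side walls, its opening on top (within about 5 degrees), its front end within 6 mm of the end wall, at rest; the cover is shut to within 0.04 rad (6 mm at its free edge) (angle between carton's own x axis and vertical above 3.05 rad and height (world z) of carton_mid below 0.026 m and x of carton_mid in the frame of dispenser between -0.001 and 0.01 m and y of carton_mid in the frame of dispenser between -0.015 and 0.015 m and value of joint cover below 0.04 rad and linear speed of carton below 0.01 m/s); the robot touches nothing.
It fails at once if the carton is slid along by more than 15 mm while it still stands, instead of being tipped (angle between carton's own z axis and vertical below 0.15 rad and distance of carton_toe from where it was at the start of the episode above 0.015 m).
It fails at once if the carton is lifted: its toe edge rises more than 15 mm above the worktop (height (world z) of carton_toe above 0.015 m).
It fails at once if the carton's centre is raised above 85 mm (height (world z) of carton_mid above 0.085 m).
It fails at once if the jar, the cup or the timer is moved more than 20 mm (distance of any of cotton_jar, cup, clock from where it was at the start of the episode above 0.02 m).
It also fails if it takes over 58 s, if anything falls off the work surface, if the arm or the gripper's body presses on something with over 40 N, if the wrist force passes 120 N, or if a joint passes its speed limit or range.

## Robot

A 6-joint arm with a two-finger parallel gripper is mounted at the origin on a cart in front of the work surface, level with it; the furniture and walls round the work are solid. World frame = base frame: x ahead of the robot, y to its left, z up, the work surface at z = 0. Lengths are in m, angles in degrees, forces in N, time in s.
With the tool pointing down it reaches from about 0.25 to 0.725 m from the base axis. Payload 9.7 kg.
Tool frame: the origin (TCP) lies between the finger pads; the fingertips stand 25 mm ahead of it and the grasp point (between the pads) lies 6 mm ahead of it; z points along the fingers, y is the line along which they close (so a half turn about z gives the same grasp; the last joint's range is limited). The gripper opens to 85 mm and grips with 20 to 120 N. Pads are 22 mm wide; open, the fingers measure 114 mm over their backs; the gripper's body (76 mm by 85 mm) begins 54 mm behind the grasp point. The pads swing forward as they close: fully open they stand 13 mm farther back than shut.
Start: joints at [-75.057, 4.979, 10.078, 95.1, 0, 90], TCP at [0.142, -0.531, 0.256] pointing down, gripper open.
Joint ranges: [-179.16, 179.16], [-48.56, 103.87], [-65.8, 70.77], [-126.05, 130.52], [-82.76, 87.17], [-180, 180]. Speed limits (degrees/s): [127.2, 127.2, 147.25, 180, 180, 180].

## Interface

Orientations are given as [roll, pitch, yaw] about the fixed x, y, z axes, in that order (R = Rz(yaw) Ry(pitch) Rx(roll)).
In Python, from workcell import bot, cam, job gives the robot as it stands (bot), with the cameras (cam) and the job (job).
- The arm moves only by the tool shift_gripper, called after "Call:" as name(argument=value, ...), one argument or row to a line, values as JSON. Schema: {"type":"object","properties":{"moves":{"type":"array","items":{"type":"array","items":{"type":"array","items":{"type":"number"},"minItems":5,"maxItems":5},"minItems":1,"maxItems":5},"minItems":1,"maxItems":1},"grip_n":{"type":"number"},"only":{"type":"string"},"quiet":{"type":"boolean"},"lines":{"type":"string"}},"required":["moves"],"additionalProperties":false}. moves is a list that holds a single list of rows (three levels of brackets), with 1 to 5 rows, each of 5 numbers: dx, dy, dz in fractions of the full range, 1 being 0.6 m, then a turn about the tool's z in normalised numbers (1 is 180 degrees), then the finger opening in m; each row is the pose to reach, as a shift and turn from the pose commanded when the call began, along the tool's axes at that moment; what a row does not reach only later rows make up. A row lasts 1/12 s, in which the tool goes at most 0.0417 m and 7.16 degrees, less where a joint would pass 70% of its speed; a pose out of reach is approached as far as the arm can. The fingers move at their own pace and stop on an object; grip_n is the grip in N (left out, the last holds). Time passes only in rows, so rows that do not move let the fingers close. The tool returns the time, the measured TCP pose, the force, the opening and the grip force at its end. only (a regular expression) keeps the lines of the reply that match it, lines (a string "A,B") keeps lines A to B, and quiet returns only ok. No shift or turn number may pass 1 either way. Input that does not fit is refused with a message, and nothing moves.
- bot.get_obs(): the state, without advancing time (a new reading comes with each control period).
- cam.camera(name): name is "side" or "top" or "wrist"; returns the picture (420x560x3 uint8, blue, green, red); there is no depth.
- cam.camera_info(name): a dict with "mtx" (3x3 intrinsics, pixels), "extrinsics" (4x4, takes a point from camera to world coordinates). Camera axes: x right, y down, z forward; pixel columns grow to the right and rows downward; lengths in m; the calibration is good to about 2 mm. A picture is of the moment at which its call begins: read the wrist's pose just before it. camera_info takes no time and is no camera call; for the wrist camera it gives the pose at the moment of the call.
- job.job_done(): hands the job in; it is judged then, once.
The state is a dict: "time": time; "q": joint angles; "qd": joint speeds; "joint_efforts": joint torques, N m; "ee_pos": TCP position; "tcp_rot": TCP orientation; "wrist_force": force on the tool from outside, world axes, zero at the start; "torque": the same for the moment, N m; "opening": finger opening in m; "grasp_force": force on a finger pad.
Only numpy, scipy, OpenCV 4.12 (cv2) and the standard library are available. Lean on these libraries where they do the work, as an engineer would, in place of code of your own. Each camera call takes 0.05 s, during which the arm holds its last target. There are 200 camera calls.

## Working session

There is one attempt and no reset: what is moved stays moved. The work goes in short steps, Python scripts to look and compute and a tool call to move; the robot and the scene stay as the last step left them, time stands still between calls to the robot, and variables do not carry over. Pictures are saved under pics/ and viewed, at most 10 in all, crops included, and the job is handed in when it is done.

```bash
ls; mkdir -p pics; python3 - <<'E'
from workcell import bot, cam, job
import cv2,numpy as np
for n in("side","top"):
    im=cam.camera(n);cv2.imwrite(f"pics/{n}0.png",im);i=cam.camera_info(n);print(n,np.round(i["mtx"],1).tolist(),np.round(i["extrinsics"],3).tolist())
a=cv2.imread("pics/side0.png");
o=bot.get_obs();print(o["time"],o["ee_pos"],o["tcp_rot"],o["opening"])
E
```

```text
pics
workcell.py
side [[391.8, 0.0, 275.6], [0.0, 391.8, 214.1], [0.0, 0.0, 1.0]] [[0.147, -0.548, 0.824, -0.16], [-0.989, -0.093, 0.115, -0.042], [0.013, -0.832, -0.555, 0.56], [0.0, 0.0, 0.0, 1.0]]
top [[474.8, 0.0, 284.7], [0.0, 474.8, 204.6], [0.0, 0.0, 1.0]] [[-0.007, -0.999, 0.042, 0.496], [-1.0, 0.006, -0.018, 0.08], [0.018, -0.042, -0.999, 1.143], [0.0, 0.0, 0.0, 1.0]]
0.1 [ 0.14177042 -0.53123295  0.25564129] [-1.79930858e+02 -6.54427257e-04  1.49418012e+01] 0.08573997801100498
```

View pics/side0.png

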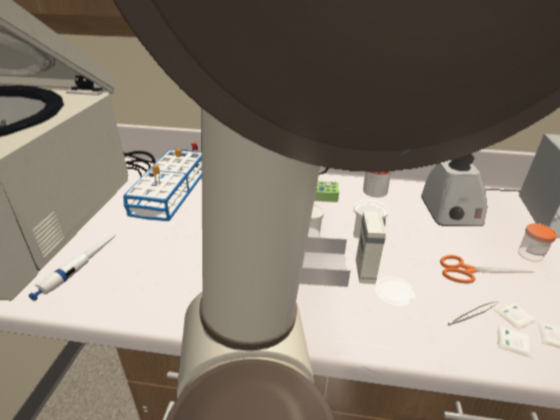

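View pics/top0.png

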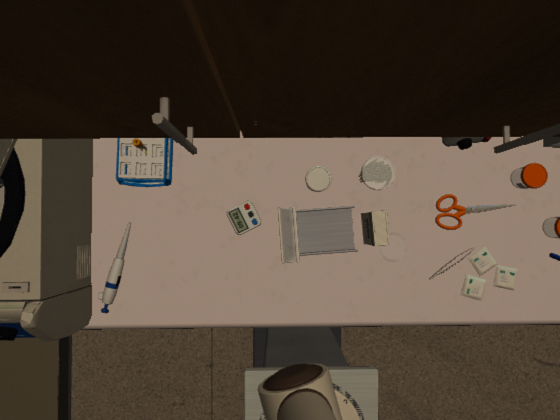

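The top view shows the dispenser at (297–356, 207–255) with its mouth to the right. The carton stands at about (375,228), the cover at about (288,235), the jar at (377,173), the cup at (318,179) and the timer at (244,218). I'll zoom in next.

```bash
python3 - <<'E'
import cv2
im=cv2.imread("pics/top0.png")[140:280,225:425]
cv2.imwrite("pics/top0c.png",cv2.resize(im,None,fx=4,fy=4,interpolation=cv2.INTER_CUBIC))
E
```

```text
(no output)
```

View pics/top0c.png

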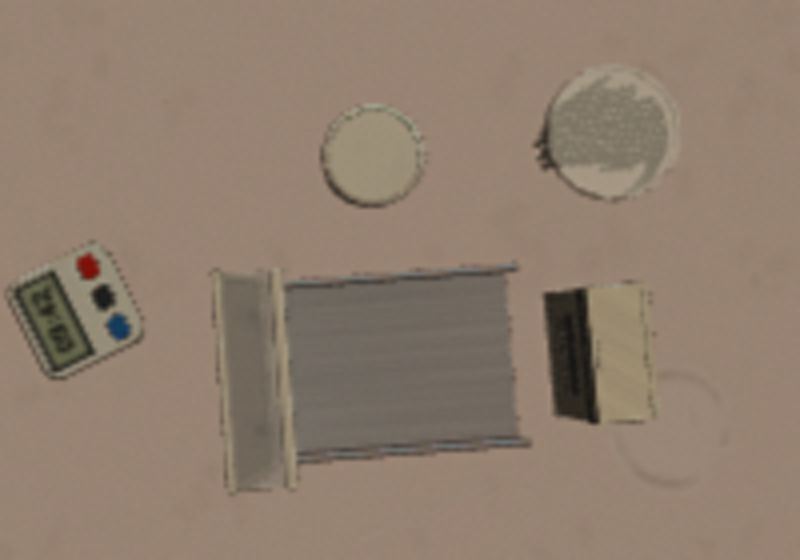

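The zoom shows these crop positions, at 4x with offset (225,140):
- **Carton:** the top corners are about (588,289), (651,284), (655,418) and (597,423). The toe edge runs (545,292)–(556,415).
- **Mouth:** the floor edge runs (508,275)–(519,437).
- **Cover:** the free edge runs (215,270)–(232,490) and the lip edge (275,268)–(293,488).

```bash
cat > h.py <<'E'
import numpy as np
from workcell import bot, cam, job
def ray(u,v,n="top"):
    i=cam.camera_info(n);T=np.array(i["extrinsics"]);d=T[:3,:3]@np.linalg.solve(i["mtx"],[u,v,1]);return T[:3,3],d
def onz(u,v,z,n="top"):
    o,d=ray(u,v,n);return o+d*(z-o[2])/d[2]
def c(x,y,z): return onz(225+x/4,140+y/4,z)
E
python3 - <<'E'
from h import *
from scipy.optimize import brentq
np.set_printoptions(precision=4,suppress=True)
w=[c(517,266,.043),c(530,442,.043),c(290,285,.043),c(300,460,.043)];f=[c(508,275,.003),c(519,437,.003)]
print("walls",*w,"floor",*f)
ct=[c(*p,.13) for p in((588,289),(651,284),(655,418),(597,423))];print("ctop",*ct,np.mean(ct,0))
toe=[c(545,292,0),c(556,415,0)];print("toe",*toe)
dx=(w[0]-w[2])+(w[1]-w[3]);dx=-dx/np.linalg.norm(dx);dy=np.array([-dx[1],dx[0],0])
m=(w[0]+w[1]+0*f[0])/2;m2=(f[0]+f[1])/2
print("dx",dx,"yawdeg",np.degrees(np.arctan2(dx[1],dx[0])),"mouth",m,m2)
m=(m+m2)/2;m[2]=0
org=m+.07*dx
for n,p in(("ctop",np.mean(ct,0)),("toe",np.mean(toe,0))):print(n,(p-org)@dx,(p-org)@dy)
e=(toe[0]-toe[1]);print("carton yaw rel",np.degrees(np.arctan2(e@dx,e@dy)))
h=org+.0765*dx+[0,0,.046]
def edge(a): return h+.152*(-np.cos(a)*dx+np.sin(a)*np.array([0,0,1]))
def g(a):
    p=edge(a);q=c(223.5,380,p[2]);return (p-q)@dx
a=brentq(g,1.3,2.3);print("cover",a,edge(a),"org",org,"hinge",h)
for n,p,z in(("jar",(613,132),.08),("cup",(373,155),.068)):print(n,c(*p,z))
E
```

```text
walls [ 0.5369 -0.1018  0.043 ] [ 0.4349 -0.108   0.043 ] [0.5267 0.0304 0.043 ] [0.4255 0.0254 0.043 ] floor [ 0.533  -0.1028  0.003 ] [ 0.4357 -0.1082  0.003 ]
ctop [ 0.5211 -0.1254  0.13  ] [ 0.5236 -0.1593  0.13  ] [ 0.4519 -0.1603  0.13  ] [ 0.4495 -0.1291  0.13  ] [ 0.4865 -0.1435  0.13  ]
toe [ 0.5227 -0.1256  0.    ] [ 0.4486 -0.1312  0.    ]
dx [-0.0736  0.9973 -0.    ] yawdeg 94.22147343459278 mouth [ 0.4859 -0.1049  0.043 ] [ 0.4843 -0.1055  0.003 ]
ctop -0.1083093613350628 0.0014081119735186833
toe -0.09319200352767874 0.0011895740123527344
carton yaw rel 179.86582885425148
cover 1.767446853462273 [0.4721 0.0705 0.1951] org [ 0.48   -0.0354  0.    ] hinge [0.4743 0.0409 0.046 ]
jar [ 0.6108 -0.1509  0.08  ]
cup [ 0.5996 -0.0163  0.068 ]
```

The manual's scale: shifts go in shares of 0.6 m and turns go in shares of 180 degrees. Converting my numbers, 0.175 m is 0.2917, 0.035 m is 0.0583.

Call:
shift_gripper(
  moves=[
    [[0.0583,-0.0325,0,0,0.035],[0.1167,-0.065,0,0,0.035],[0.175,-0.0975,0,0,0.035],[0.2333,-0.13,0,0,0.035],[0.2917,-0.1625,0,0,0.035]],
  ],
)

```text
time: 0.52
ee_pos: [0.2865, -0.3906, 0.256]
tcp_rot: [-180.0, 0.0, 14.9]
wrist_force: [0.2, -0.6, -0.4]
opening: 0.0351
grasp_force: 0.0
```

Call:
shift_gripper(
  moves=[
    [[0.0583,-0.0325,0,0,0.035],[0.1167,-0.065,0,0,0.035],[0.175,-0.0975,0,0,0.035],[0.2333,-0.13,0,0,0.035],[0.2917,-0.1625,0,0,0.035]],
  ],
)

```text
time: 0.93
ee_pos: [0.4307, -0.251, 0.2561]
tcp_rot: [-180.0, 0.0, 14.9]
wrist_force: [-0.1, -0.8, 0.5]
opening: 0.0352
grasp_force: 0.0
```

Call:
shift_gripper(
  moves=[
    [[0.0583,-0.0325,0,0,0.035],[0.1217,-0.065,0,0,0.035],[0.1217,-0.065,0,-0.0389,0.035],[0.1217,-0.065,0,-0.0778,0.035],[0.1217,-0.065,0,-0.1167,0.035]],
  ],
)

```text
time: 1.35
ee_pos: [0.4907, -0.1952, 0.2556]
tcp_rot: [-179.9, 0.0, 36.4]
wrist_force: [0.0, -0.1, 0.4]
opening: 0.0347
grasp_force: 0.0
```

Call:
shift_gripper(
  moves=[
    [[0,0,0,-0.0389,0.035],[0,0,0,-0.0778,0.035],[0,0,0,-0.1167,0.035],[0,0,0,-0.1556,0.035],[0,0,0,-0.1944,0.035]],
  ],
)

```text
time: 1.77
ee_pos: [0.4901, -0.1962, 0.2559]
tcp_rot: [-180.0, -0.0, 71.3]
wrist_force: [-0.3, -1.2, -0.0]
opening: 0.0353
grasp_force: 0.0
```

Call:
shift_gripper(
  moves=[
    [[0,0,0,-0.0389,0.035],[0,0,0,-0.0778,0.035],[0,0,0,-0.1167,0.035],[0,0,0,-0.1294,0.035],[0,0,0,-0.1294,0.035]],
  ],
)

```text
time: 2.18
ee_pos: [0.4901, -0.1962, 0.2559]
tcp_rot: [-180.0, -0.0, 94.3]
wrist_force: [-0.7, -0.4, 0.5]
opening: 0.0352
grasp_force: 0.0
```

Converted, 0.128 m is 0.2133, 0.115 m is 0.1917.

Call:
shift_gripper(
  moves=[
    [[0,0,0.0667,0,0.035],[0,0,0.1333,0,0.035],[0,0,0.1917,0,0.035],[0,0,0.2133,0,0.035],[0,0,0.2133,0,0.035]],
  ],
)

```text
time: 2.6
ee_pos: [0.4882, -0.1954, 0.1241]
tcp_rot: [-179.7, -0.2, 94.1]
wrist_force: [0.3, -0.2, -0.5]
opening: 0.0349
grasp_force: 0.0
```

Call:
shift_gripper(
  moves=[
    [[0.0067,0,0,0,0.035],[0.0133,0,0,0,0.035],[0.02,0,0,0,0.035],[0.0267,0,0,0,0.035],[0.0333,0,0,0,0.035]],
  ],
)

```text
time: 3.02
ee_pos: [0.4892, -0.1759, 0.1294]
tcp_rot: [179.9, 0.0, 94.2]
wrist_force: [0.7, -0.5, -0.9]
opening: 0.0351
grasp_force: 0.0
```

Call:
shift_gripper(
  moves=[
    [[0.005,0,0,0,0.035],[0.01,0,0,0,0.035],[0.015,0,0,0,0.035],[0.02,0,0,0,0.035],[0.025,0,0,0,0.035]],
  ],
)

```text
time: 3.43
ee_pos: [0.4876, -0.1611, 0.1283]
tcp_rot: [-180.0, 0.0, 94.2]
wrist_force: [0.7, 0.4, -0.0]
opening: 0.0352
grasp_force: 0.1
```

```bash
python3 - <<'E'
from h import *
import cv2
im=cam.camera("side");cv2.imwrite("pics/s1.png",cv2.resize(im[150:330,280:460],None,fx=3,fy=3))
E
```

```text
(no output)
```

View pics/s1.png

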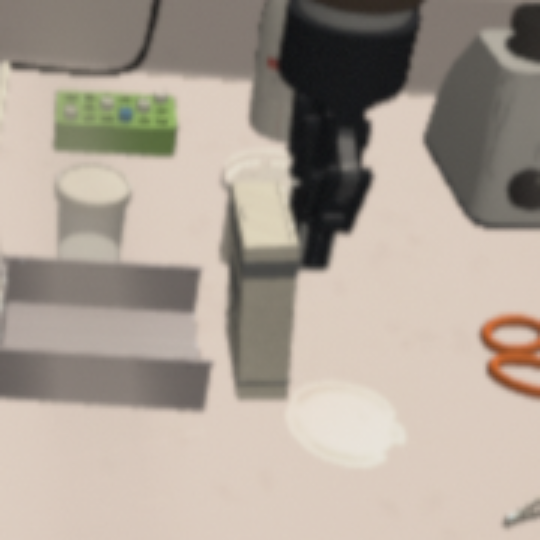

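The carton stands at crop (265,300) with the fingers touching high on its back. It is starting to tip and hasn't slid, so I'll keep pushing.

Converted, 0.02 m is 0.0333, 0.016 m is 0.0267.

Call:
shift_gripper(
  moves=[
    [[0.0067,0,0,0,0.035],[0.0133,0,0,0,0.035],[0.02,0,0,0,0.035],[0.0267,0,0,0,0.035],[0.0333,0,0,0,0.035]],
  ],
)

```text
time: 3.9
ee_pos: [0.486, -0.1409, 0.1283]
tcp_rot: [-180.0, -0.0, 94.2]
wrist_force: [0.1, -0.0, 0.5]
opening: 0.0348
grasp_force: 0.0
```

Call:
shift_gripper(
  moves=[
    [[0.0067,0,0,0,0.035],[0.0133,0,0,0,0.035],[0.02,0,0,0,0.035],[0.0267,0,0,0,0.035],[0.0333,0,0,0,0.035]],
  ],
)

```text
time: 4.32
ee_pos: [0.4846, -0.121, 0.1283]
tcp_rot: [180.0, 0.0, 94.2]
wrist_force: [0.2, 0.5, -0.3]
opening: 0.0348
grasp_force: 0.0
```

Call:
shift_gripper(
  moves=[
    [[0.0067,0,0,0,0.035],[0.0133,0,0,0,0.035],[0.0133,0,0,0,0.035],[0.0133,0,0,0,0.035],[0.0133,0,0,0,0.035]],
  ],
)

```text
time: 4.73
ee_pos: [0.4841, -0.1135, 0.1283]
tcp_rot: [180.0, 0.0, 94.2]
wrist_force: [0.6, 0.8, -0.7]
opening: 0.0348
grasp_force: 0.0
```

```bash
python3 - <<'E'
from h import *
import cv2
im=cam.camera("side");cv2.imwrite("pics/s2.png",cv2.resize(im[150:330,280:460],None,fx=3,fy=3))
E
```

```text
(no output)
```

View pics/s2.png

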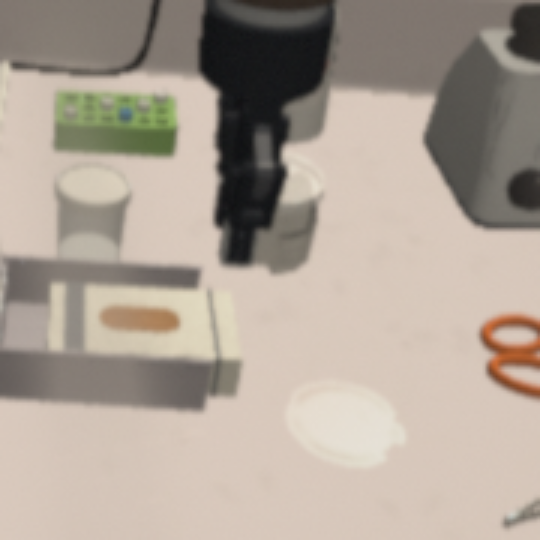

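The carton lies flat in the mouth with the oval on top at crop (140,318) and its tail overhanging slightly. Next I'll go behind it, drop low and push it home.

Converted, 0.095 m is 0.1583, 0.08 m is 0.1333.

Call:
shift_gripper(
  moves=[
    [[-0.05,0,0,0,0.012],[-0.1033,0,0,0,0.012],[-0.1033,0,0.0667,0,0.012],[-0.1033,0,0.1333,0,0.012],[-0.1033,0,0.1583,0,0.012]],
  ],
)

```text
time: 5.2
ee_pos: [0.4863, -0.1753, 0.0284]
tcp_rot: [-179.7, -0.1, 94.2]
wrist_force: [-0.5, 0.2, 0.1]
opening: 0.0121
grasp_force: 0.0
```

Call:
shift_gripper(
  moves=[
    [[0.01,0,0,0,0.012],[0.02,0,0,0,0.012],[0.03,0,0,0,0.012],[0.04,0,0,0,0.012],[0.05,0,0,0,0.012]],
  ],
)

```text
time: 5.62
ee_pos: [0.4874, -0.1448, 0.0351]
tcp_rot: [179.8, 0.1, 94.3]
wrist_force: [-0.8, 0.1, 0.4]
opening: 0.0116
grasp_force: 0.0
```

Call:
shift_gripper(
  moves=[
    [[0.0067,0,0,0,0.012],[0.0133,0,0,0,0.012],[0.02,0,0,0,0.012],[0.0267,0,0,0,0.012],[0.0333,0,0,0,0.012]],
  ],
)

```text
time: 6.03
ee_pos: [0.485, -0.1252, 0.0335]
tcp_rot: [180.0, 0.0, 94.2]
wrist_force: [-0.6, -1.2, 1.4]
opening: 0.0122
grasp_force: 0.6
```

Call:
shift_gripper(
  moves=[
    [[0.005,0,0,0,0.012],[0.01,0,0,0,0.012],[0.015,0,0,0,0.012],[0.02,0,0,0,0.012],[0.0233,0,0,0,0.012]],
  ],
)

```text
time: 6.45
ee_pos: [0.4839, -0.1112, 0.0333]
tcp_rot: [-180.0, 0.0, 94.2]
wrist_force: [-0.6, -1.2, 0.8]
opening: 0.0122
grasp_force: 0.5
```

Converted, 0.003 m is 0.005, 0.002 m is 0.0033.

Call:
shift_gripper(
  moves=[
    [[0.0017,0,0,0,0.012],[0.0033,0,0,0,0.012],[0.005,0,0,0,0.012]],
  ],
)

```text
time: 6.7
ee_pos: [0.4837, -0.1084, 0.0333]
tcp_rot: [-180.0, 0.0, 94.2]
wrist_force: [0.3, -1.1, 0.8]
opening: 0.0119
grasp_force: 0.5
```

Call:
shift_gripper(
  moves=[
    [[0.0017,0,0,0,0.012],[0.0033,0,0,0,0.012],[0.0033,0,0,0,0.012]],
  ],
)

```text
time: 6.95
ee_pos: [0.4835, -0.1063, 0.0333]
tcp_rot: [-180.0, -0.0, 94.2]
wrist_force: [-0.1, 1.1, -0.0]
opening: 0.0121
grasp_force: 0.0
```

Call:
shift_gripper(
  moves=[
    [[0.0017,0,0,0,0.012],[0.0033,0,0,0,0.012],[0.0033,0,0,0,0.012]],
  ],
)

```text
time: 7.2
ee_pos: [0.4833, -0.1048, 0.0332]
tcp_rot: [-180.0, 0.1, 94.2]
wrist_force: [-1.2, -3.3, -0.7]
opening: 0.0119
grasp_force: 2.1
```

```bash
python3 - <<'E'
from h import *
import cv2
im=cam.camera("top")[140:280,225:425]
cv2.imwrite("pics/t3.png",cv2.resize(im,None,fx=4,fy=4,interpolation=cv2.INTER_CUBIC))
E
```

```text
(no output)
```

View pics/t3.png

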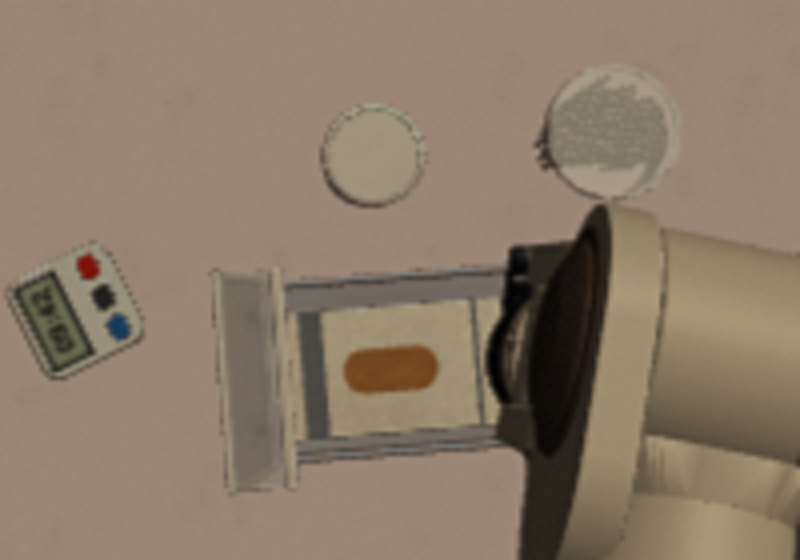

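The carton lies square in the bay, with the oval at (390,369), its front hidden under the cover edge at about (295,370), and force rising. I'll push a little more to confirm it has seated.

Converted, 0.002 m is 0.0033, 0.001 m is 0.0017.

Call:
shift_gripper(
  moves=[
    [[0.0017,0,0,0,0.012],[0.0033,0,0,0,0.012],[0.0033,0,0,0,0.012]],
  ],
)

```text
time: 7.5
ee_pos: [0.483, -0.1046, 0.0334]
tcp_rot: [-179.9, 0.3, 94.1]
wrist_force: [-2.0, -16.5, 0.4]
opening: 0.0119
grasp_force: 8.2
```

Call:
shift_gripper(
  moves=[
    [[0.0017,0,0,0,0.012],[0.0033,0,0,0,0.012],[0.0033,0,0,0,0.012]],
  ],
)

```text
time: 7.75
ee_pos: [0.4829, -0.1045, 0.0336]
tcp_rot: [-179.9, 0.5, 94.1]
wrist_force: [-3.5, -28.7, -0.3]
opening: 0.0121
grasp_force: 14.1
```

Seated. Now I'll retreat, rise, and go over behind the cover.

Converted, -0.12 m is -0.2, -0.04 m is -0.0667.

Call:
shift_gripper(
  moves=[
    [[-0.0333,0,0,0,0.012],[-0.075,0,0,0,0],[-0.075,0,-0.0667,0,0],[-0.075,0,-0.1333,0,0],[-0.075,0,-0.2,0,0]],
  ],
)

```text
time: 8.17
ee_pos: [0.4857, -0.1453, 0.1542]
tcp_rot: [-179.9, -0.1, 94.2]
wrist_force: [1.2, -0.1, -0.1]
opening: -0.0002
grasp_force: 0.0
```

Call:
shift_gripper(
  moves=[
    [[0,0,-0.0667,0,0],[0,0,-0.1333,0,0],[0,0,-0.2,0,0],[0,0,-0.2133,0,0],[0,0,-0.2133,0,0]],
  ],
)

```text
time: 8.58
ee_pos: [0.4874, -0.1454, 0.2847]
tcp_rot: [179.7, 0.1, 94.3]
wrist_force: [0.3, -0.2, -0.6]
opening: -0.0002
grasp_force: 0.0
```

Call:
shift_gripper(
  moves=[
    [[0.0667,0,0,0,0],[0.1333,0,0,0,0],[0.2,0,0,0,0],[0.2667,0,0,0,0],[0.3333,0,0,0,0]],
  ],
)

```text
time: 9.0
ee_pos: [0.4707, 0.0559, 0.2796]
tcp_rot: [-179.9, -0.0, 94.2]
wrist_force: [1.2, -0.6, -0.3]
opening: 0.0
grasp_force: 0.0
```

Call:
shift_gripper(
  moves=[
    [[0.0667,0,0,0,0],[0.1,0,0,0,0],[0.1,0,0,0,0]],
  ],
)

```text
time: 9.25
ee_pos: [0.4663, 0.1175, 0.2794]
tcp_rot: [-179.9, -0.1, 94.5]
wrist_force: [0.9, 0.0, 0.3]
opening: 0.0
grasp_force: 0.0
```

```bash
python3 - <<'E'
from h import *
import cv2
im=cam.camera("side");cv2.imwrite("pics/s4.png",cv2.resize(im[150:330,280:460],None,fx=3,fy=3))
im=cam.camera("top")[140:280,225:425]
cv2.imwrite("pics/t4.png",cv2.resize(im,None,fx=4,fy=4,interpolation=cv2.INTER_CUBIC))
dx=np.array([-.0736,.9973]);d=bot.get_obs()["ee_pos"][:2]-np.array([.48,-.0354]);print(d@dx, d@[-dx[1],dx[0]])
E
```

```text
0.1506454847156758 0.0022466589976882392
```

View pics/t4.png

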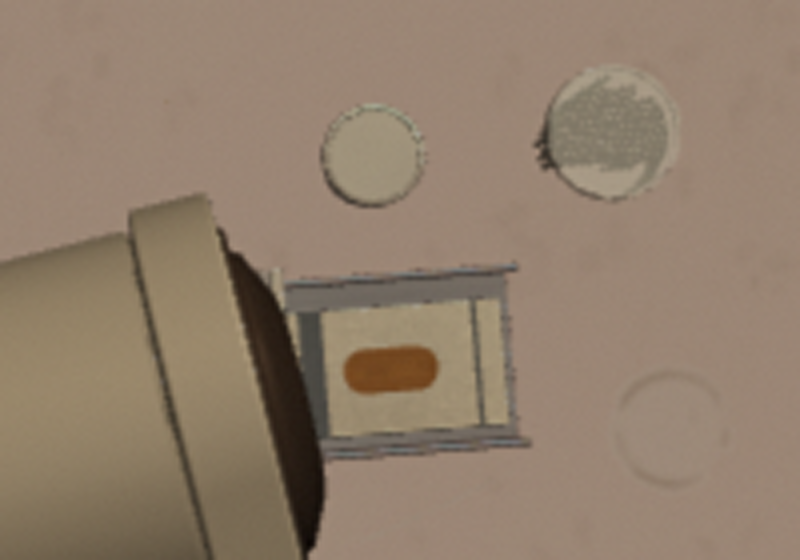

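The carton is fully home and square, with its rear end at x≈510 just inside the mouth line. The jar and the cup haven't moved. Next I'll check the numbers, lower behind the cover and start the sweep.

Converted, 0.09 m is 0.15, 0.035 m is 0.0583.

```bash
python3 - <<'E'
from h import *
dx=np.array([-.0736,.9973]);dy=np.array([-dx[1],dx[0]])
p=c(391,369,.037)[:2]-[.48,-.0354];print("oval",p@dx,p@dy)
p=c(504,366,.037)[:2]-[.48,-.0354];print("rear",p@dx,p@dy)
E
```

```text
oval 0.007189080532831502 0.0019574114144759133
rear -0.05874248346408986 0.005527710992167384
```

Call:
shift_gripper(
  moves=[
    [[0,0,0.0583,0,0],[0,0,0.1167,0,0],[0,0,0.15,0,0],[0,0,0.15,0,0]],
  ],
)

```text
time: 9.68
ee_pos: [0.4652, 0.1124, 0.1861]
tcp_rot: [-179.6, 0.1, 94.2]
wrist_force: [-0.3, -0.4, -0.8]
opening: 0.0001
grasp_force: 0.0
```

Call:
shift_gripper(
  moves=[
    [[-0.0333,0,0,0,0],[-0.0667,0,0,0,0],[-0.1,0,0,0,0],[-0.1283,0,0,0,0],[-0.1533,0,0,0,0]],
  ],
)

```text
time: 10.1
ee_pos: [0.4742, 0.0204, 0.1925]
tcp_rot: [179.9, -0.0, 94.2]
wrist_force: [0.2, 1.1, -0.1]
opening: -0.0002
grasp_force: 0.4
```

Call:
shift_gripper(
  moves=[
    [[-0.025,0,0.0067,0,0],[-0.05,0,0.0158,0,0],[-0.0733,0,0.03,0,0],[-0.095,0,0.0475,0,0],[-0.1125,0,0.0683,0,0]],
  ],
)

```text
time: 10.52
ee_pos: [0.4795, -0.0469, 0.1514]
tcp_rot: [179.9, 0.0, 94.2]
wrist_force: [0.6, 0.1, 0.5]
opening: -0.0001
grasp_force: 0.3
```

Call:
shift_gripper(
  moves=[
    [[-0.0167,0,0.0208,0,0],[-0.0292,0,0.0458,0,0],[-0.0375,0,0.0708,0,0],[-0.0425,0,0.0892,0,0],[-0.0442,0,0.1058,0,0]],
  ],
)

```text
time: 10.93
ee_pos: [0.4807, -0.0722, 0.0857]
tcp_rot: [-180.0, -0.0, 94.2]
wrist_force: [-0.7, -0.7, 1.0]
opening: 0.0
grasp_force: 0.2
```

```bash
python3 - <<'E'
from h import *
import cv2
im=cam.camera("side");cv2.imwrite("pics/s5.png",cv2.resize(im[150:330,280:460],None,fx=3,fy=3))
E
```

```text
(no output)
```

View pics/s5.png

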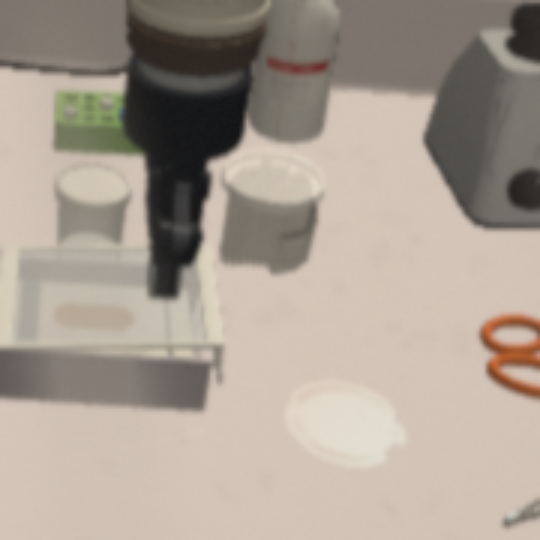

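The cover is down to a few degrees, with its free edge at crop (215,345) and the fingertips on it at (165,295). Now I'll press it shut.

Converted, 0.013 m is 0.0217, 0.011 m is 0.0183.

Call:
shift_gripper(
  moves=[
    [[0,0,0.0067,0,0],[0,0,0.0133,0,0],[0,0,0.0183,0,0],[0,0,0.0217,0,0],[0,0,0.0217,0,0]],
  ],
)

```text
time: 11.4
ee_pos: [0.4812, -0.0714, 0.0742]
tcp_rot: [180.0, 0.0, 94.3]
wrist_force: [0.4, -0.5, 0.1]
opening: -0.0002
grasp_force: 0.0
```

Call:
shift_gripper(
  moves=[
    [[0,0,0.0017,0,0],[0,0,0.0033,0,0],[0,0,0.005,0,0],[0,0,0.005,0,0]],
  ],
)

```text
time: 11.73
ee_pos: [0.4814, -0.0714, 0.0737]
tcp_rot: [179.9, 0.0, 94.3]
wrist_force: [-9.1, 1.0, 22.8]
opening: -0.0001
grasp_force: 11.3
```

Converted, -0.18 m is -0.3, -0.15 m is -0.25.

Call:
shift_gripper(
  moves=[
    [[0,0,-0.05,0,0],[0,0,-0.1167,0,0],[0,0,-0.1833,0,0],[0,0,-0.25,0,0],[0,0,-0.3,0,0]],
  ],
)

```text
time: 12.15
ee_pos: [0.4811, -0.0715, 0.2545]
tcp_rot: [179.8, 0.0, 94.3]
wrist_force: [0.2, -0.2, -0.7]
opening: -0.0
grasp_force: 0.0
```

Call:
shift_gripper(
  moves=[
    [[-0.0667,0,0,0,0],[-0.1333,0,0,0,0],[-0.2,0,0,0,0],[-0.2667,0,0,0,0],[-0.2667,0,0,0,0]],
  ],
)

```text
time: 12.57
ee_pos: [0.4927, -0.2365, 0.2499]
tcp_rot: [-180.0, 0.1, 94.0]
wrist_force: [0.5, -0.6, -0.4]
opening: 0.0
grasp_force: 0.0
```

```bash
python3 - <<'E'
from h import *
import cv2
s=cv2.resize(cam.camera("side")[190:300,280:400],None,fx=3.2,fy=3.2)
t=cv2.resize(cam.camera("top")[150:270,270:395],None,fx=3.2,fy=3.2)
k=np.zeros((max(s.shape[0],t.shape[0]),s.shape[1]+t.shape[1],3),np.uint8);k[:s.shape[0],:s.shape[1]]=s;k[:t.shape[0],s.shape[1]:]=t
cv2.imwrite("pics/f.png",k)
E
```

```text
(no output)
```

View pics/f.png

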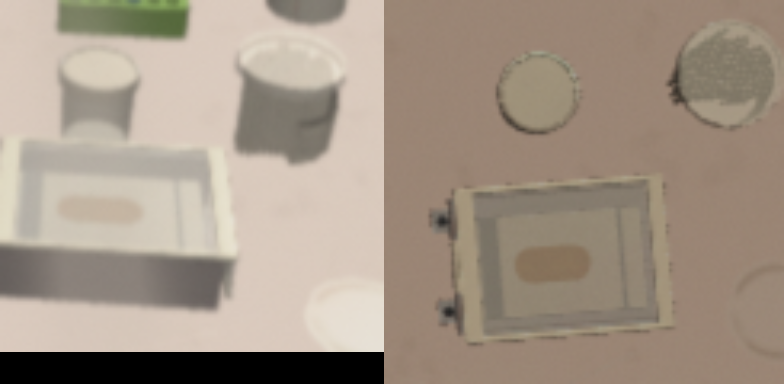

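The cover lies shut on the walls, with its free edge at (225,200) left and (665,250) right. The carton is underneath with its oval on top at (553,264), and the bystanders are in place, so I'm handing in.

```bash
python3 -c "
from workcell import bot, cam, job
print(job.job_done())"
```

```text
the job is handed in; nothing more can be done
None
```

I tipped the carton flat into the dispenser with its opening on top, pushed it home against the end wall, pressed the cover shut and handed the job in; no verdict came back, but the final pictures show the cover closed and the jar and cup unmoved, with the timer last seen in place before the final cover sweep.

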